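Lock a reagent bottle into its bench station

ROBOT

A 6-joint arm with a two-finger parallel gripper is mounted at the origin on a cart in front of the work surface, level with it; the furniture and walls round the work are solid. World frame = base frame: x ahead of the robot, y to its left, z up, the work surface at z = 0. Lengths are in mm, angles in rad, forces in N, time in s.
With the tool pointing down it reaches from about 350 to 975 mm from the base axis. Payload 7.1 kg.
Tool frame: the origin (TCP) lies midway between the tips of the shut fingers; the grasp point (between the pads) lies 19 mm behind it; z points along the fingers, y is the line along which they close (so a half turn about z gives the same grasp; the last joint's range is limited). The gripper opens to 88 mm and grips with 3 to 60 N. Pads are 20 mm wide; open, the fingers measure 115 mm over their backs; the gripper's body (75 mm by 178 mm) begins 61 mm behind the grasp point.
Start: joints at [-1.322, 0.423, 1.63, -0, 1.089, -0.019], TCP at [165.4, -602.7, 222.675] pointing down, gripper open.
Joint ranges: [-3, 3], [-0.9, 2.11], [0.09, 2.58], [-1.31, 4.45], [0.11, 2.69], [-2.54, 2.54]. Speed limits (rad/s): [2.39, 2.39, 3.01, 3.14, 3.14, 3.14].

INTERFACE

Orientations are given as a unit quaternion [w, x, y, z].
In Python, from rig import status, cams, ticket gives the robot as it stands.
- The arm moves only by the shell command python3 -m handwheel 'ROWS' [FORCE]. ROWS is JSON, a list of rows, each an object with "slide": the shift along the world's x, y, z in mm, a list of three; "twist": the turn, a rotation vector about the world's x, y, z in degrees, a list of three; "jaw": the finger opening in mm, from 0 to 87.8. A call has 1 to 12 rows; each row shifts and turns the commanded pose from where the row before left it; what a row does not reach is not made up. A row lasts 1/12 s, in which the tool goes at most 41.7 mm and 7.16 degrees, less where a joint would pass 70% of its speed; a pose out of reach is approached as far as the arm can. A call with a gripper value outside its range is refused whole. The fingers move at their own pace and stop on an object; FORCE is the grip in N (left out, the last holds). Time passes only in rows, so rows that do not move let the fingers close. It gives the time, the measured TCP pose, the force, the opening and the grip force at its end, in the units of the state.
- status.read_state(): the state, without advancing time (a new reading comes with each control period).
- cams.camera(name): name is "scene" or "top" or "wrist"; returns a dict with "frame" (420x560x3 uint8, red, green, blue), "fx", "fy", "cx", "cy" (pixels), "extrinsics" (4x4, takes a point from world to camera coordinates). Camera axes: x right, y down, z forward; pixel columns grow to the right and rows downward; lengths in mm; the calibration is good to about 2 mm. A picture is of the moment at which its call begins. There is no depth.
- ticket.finish_job(): hands the job in; it is judged then, once.
The state is a dict: "clock": time; "q": joint angles; "qd": joint speeds; "joint_torque": joint torques, N m; "tcp_pos": TCP position; "tcp_rot": TCP orientation; "contact_force": force on the tool from outside, world axes, zero at the start; "ft_torque": the same for the moment, N m; "width": finger opening in mm; "grasp_force": force on a finger pad.
Only numpy, scipy, OpenCV 4.12 (cv2) and the standard library are available. Lean on these libraries where they do the work, as an engineer would, in place of code of your own. Each camera call takes 0.05 s, during which the arm holds its last target. There are 200 camera calls.

TASK

Stand the 85 mm brown reagent bottle upright in the open nest of the bottle station. Then push the station's sprung bar across the open front of the nest, past its over-centre point until it snaps to the other stop, and press it firmly home against that stop without forcing it. Leave the bottle standing in the nest behind the closed bar, and do not disturb the other things on the worktop.

Things in the scene. Friction and masses are not known exactly. Their poses are not given: they have to be found in the camera images.
- station: Bottle station: aluminium plate 150 x 180 mm (own x by y), 10 mm thick, screwed to the worktop. Origin: centre of the plate's underside; z up, own x from the open front of the nest to its back wall (roughly away from the robot), own y to the left. On its left front stands a dark hinge block with a steel pivot, the sprung bar and its spring (88 mm tall in all). It bears at most 25 N of push.
- nest (a point): Centre of the nest's floor, at own (20, 0, 10) mm of the station, axes as the station's. Grey U-shaped nest: two side walls and a back wall, 6 mm thick, 20 mm high above the plate, side walls 53 mm apart, open to own -x. The bottle's underside belongs here; 3.5 mm play to the side and back walls.
- pivot (a point): Middle position of the bar's vertical pivot, at own (-18, 55, 58) mm of the station. The hinge block is clamped in a slot along own x: the true pivot lies up to 7 mm either way along own x, not reported. Height: middle of the bar. Steel bar 8 mm thick, 14 mm high, reaching 110 mm from the pivot; at q it points q - 1.5 - pi/2 counter-clockwise (from above) from own +x.
- bar (a joint): Bar angle, rad, counter-clockwise from above. 0 = open, pointing to own -x (start); 1.5 = closed, pointing to own -y across the nest's front. The spring resists: about 7 N at 85 mm from the pivot at first, fading to nothing at 1.25, then it snaps to the rubber stop at 1.5. The rubber-mounted paddle gives 1 mm for 8 N; firmly home is a push of about 10 N against the stop for half a second, 25 N is too much.
- bottle_mid (a point): Centre (half-way up, 42.5 mm above the underside) of the brown bottle with a white screw cap, 46 mm in diameter, 85 mm high, loose, about 0.15 kg; the straight body ends about 55 mm up. Its z axis is the bottle's own.
- cup: Bystander: sample cup with a wide lid, 52 mm across, 68 mm high. Origin at its underside. Leave alone.
- canister: Bystander: slim canister, 41 mm across, 100 mm high. Origin at its underside. Leave alone.
- small_bottle: Bystander: small white bottle, 38 mm across, 70 mm high. Origin at its underside. Leave alone.
- paddle_home (a point): Where the middle of the bar's black push paddle is when closed (up to 7 mm either way along own x, as the pivot): own (-18, -34, 58) mm of the station. The paddle covers the bar from 68 to 110 mm from the pivot, 10 mm thick, 26 mm high (45 to 71 mm over the worktop). Push it with closed fingers on the side that is own +y (left) when open and own -x (front) when closed.

How it is judged (in metres and radians):
On the way, in this order (a step that is already met when the one before it is completed fails the run):
1. the bottle stands released in the nest while the bar is still open (horizontal distance between bottle_mid and nest below 0.015 m and z of bottle_mid in the frame of nest between 0.039 and 0.046 m and angle between bottle_mid's own z axis and vertical below 0.1 rad and value of joint bar below 0.15 rad and contact force between the fingers and station below 0.5 N and distance between the grasp point and bottle_mid above 0.05 m), for 0.2 s.
2. the bar, snapped across, is pressed home against its stop with more than 5 N (horizontal distance between bottle_mid and nest below 0.015 m and z of bottle_mid in the frame of nest between 0.039 and 0.046 m and angle between bottle_mid's own z axis and vertical below 0.1 rad and value of joint bar above 1.46 rad and contact force between the fingers and station above 5 N), for 0.2 s.
At the end, for the whole second after the job is handed in: The bottle stands upright (within 0.1 rad) on the nest floor, its axis within 15 mm of the nest's centre, and the bar rests closed at its far stop (above 1.45 rad), at rest and let go (horizontal distance between bottle_mid and nest below 0.015 m and z of bottle_mid in the frame of nest between 0.039 and 0.046 m and angle between bottle_mid's own z axis and vertical below 0.1 rad and value of joint bar above 1.45 rad and velocity of joint bar below 0.05 rad/s); the robot touches nothing.
It fails at once if the robot pushes on the station or its bar with more than 25 N (contact force between any of the fingers, the arm and station above 25 N).
It fails at once if the bottle is tipped over (beyond 0.6 rad) (angle between bottle_mid's own z axis and vertical above 0.6 rad).
It fails at once if the cup is disturbed (moved more than 20 mm or tipped) (distance of cup from where it was at the start of the episode above 0.02 m or angle between cup's own z axis and vertical above 0.3 rad).
It fails at once if the canister is disturbed (moved more than 20 mm or tipped) (distance of canister from where it was at the start of the episode above 0.02 m or angle between canister's own z axis and vertical above 0.3 rad).
It fails at once if the small bottle is disturbed (moved more than 20 mm or tipped) (distance of small_bottle from where it was at the start of the episode above 0.02 m or angle between small_bottle's own z axis and vertical above 0.3 rad).
It also fails if it takes over 67 s, if anything falls off the work surface, if the arm or the gripper's body presses on something with over 40 N, if the wrist force passes 120 N, or if a joint passes its speed limit or range.

## Working session

There is one attempt and no reset: what is moved stays moved. The work goes in short steps, Python scripts to look and compute and a shell command to move; the robot and the scene stay as the last step left them, time stands still between calls to the robot, and variables do not carry over. Pictures are saved under pics/ and viewed, at most 10 in all, crops included, and the job is handed in when it is done.

```bash
mkdir -p pics; python3 - <<'E'
from rig import status,cams
import cv2,numpy as np
s=status.read_state();print(s)
for n in("scene","top"):
    c=cams.camera(n);cv2.imwrite(f"pics/{n}0.png",c["frame"][:,:,::-1]);print(n,c["fx"],c["fy"],c["cx"],c["cy"],np.round(c["extrinsics"],3).tolist())
E
```

```text
{'clock': 0.0, 'q': array([-1.32201045e+00,  4.23834866e-01,  1.63067352e+00, -3.56126464e-05,
        1.08863736e+00, -1.89972025e-02]), 'qd': array([-8.65443640e-04,  1.09040126e-04, -1.77379553e-04, -1.48670556e-03,
       -1.29596141e-03,  9.96534526e-05]), 'joint_torque': array([ 2.07743124e-04, -5.44622684e+01, -2.73663300e+01,  6.42692554e-02,
        2.26763694e-02, -1.10664089e-04]), 'tcp_pos': array([ 165.25029969, -602.1765244 ,  221.91191931]), 'tcp_rot': array([-7.69620486e-04,  9.91048508e-01,  1.33500008e-01, -1.04690767e-04]), 'contact_force': array([-0.19413772, -0.12985179,  0.63523244]), 'ft_torque': array([ 0.02426595, -0.02694354,  0.02868734]), 'grasp_force': 0.0, 'width': 87.58687261624438}
scene 451.38482349295674 451.38482349295674 277.27240815929207 214.0852998786845 [[-0.866, -0.5, -0.012, 482.666], [-0.379, 0.671, -0.637, 256.641], [0.327, -0.547, -0.771, 925.962], [0.0, 0.0, 0.0, 1.0]]
top 519.5218312397519 519.5218312397519 280.370611479758 212.51580827825782 [[-0.013, -1.0, 0.022, -14.517], [-0.993, 0.01, -0.119, 559.44], [0.118, -0.024, -0.993, 1397.168], [0.0, 0.0, 0.0, 1.0]]
```

View pics/scene0.png

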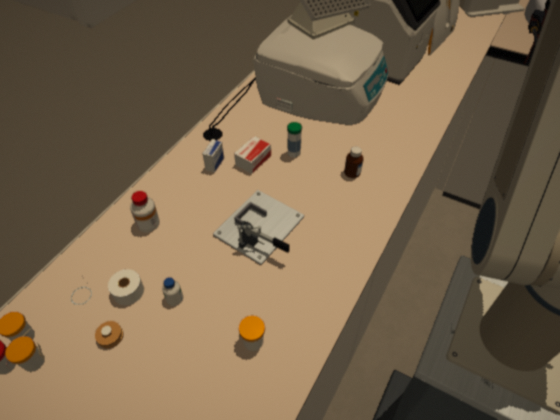

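View pics/top0.png

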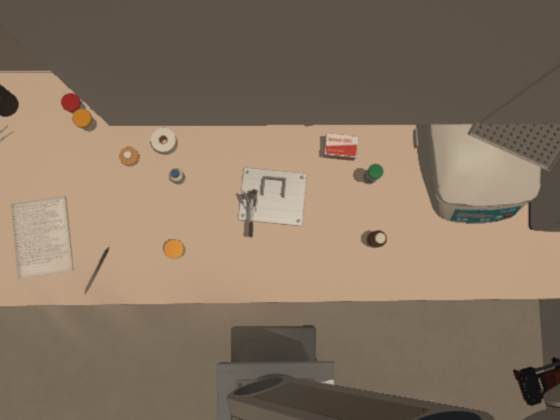

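The top view has the station plate centred near (273,197), with the open bar pointing down to (250,235). The brown bottle is at (377,239), the green-lidded canister at (374,172), the orange-lidded cup at (174,249) and the small bottle at (176,176). Next I'll measure the plate and the bottle.

```bash
cat > h.py <<'E'
import numpy as np,cv2
from rig import cams,status
def ray(c,uv,z):
    E=c["extrinsics"];R,t=E[:3,:3],E[:3,3]
    o=-R.T@t;d=R.T@np.array([(uv[0]-c["cx"])/c["fx"],(uv[1]-c["cy"])/c["fy"],1])
    return o+d*(z-o[2])/d[2]
def proj(c,p):
    q=c["extrinsics"][:3,:3]@np.array(p,float)+c["extrinsics"][:3,3]
    return c["fx"]*q[0]/q[2]+c["cx"],c["fy"]*q[1]/q[2]+c["cy"]
def blobs(m,amin=20):
    n,l,s,ce=cv2.connectedComponentsWithStats(m.astype(np.uint8))
    return [(ce[i],s[i],l==i) for i in range(1,n) if s[i][4]>=amin]
E
python3 - <<'E'
from h import *
c=cams.camera("top");f=c["frame"];hsv=cv2.cvtColor(f,cv2.COLOR_RGB2HSV).astype(int)
H,S,V=hsv[...,0],hsv[...,1],hsv[...,2]
print(hsv[200,255],hsv[215,290],hsv[150,230],hsv[239,377],hsv[238,381],hsv[240,373])
m=(S<50)&(V>120);m[:,:225]=0;m[:,320:]=0;m[:160]=0;m[230:]=0
b=max(blobs(m),key=lambda b:b[1][4])
cn=np.vstack(cv2.findContours(b[2].astype(np.uint8),0,cv2.CHAIN_APPROX_NONE)[0])
r=cv2.minAreaRect(cn);print(r)
P=np.array([ray(c,p,10)[:2] for p in cv2.boxPoints(r)]);print(P.round(1),np.linalg.norm(np.diff(P,axis=0),axis=1),P.mean(0))
m=(S<70)&(V>130);m2=np.zeros_like(m);m2[225:255,362:395]=m[225:255,362:395]
for b in blobs(m2,5):print("cap",b[0],b[1],ray(c,b[0],85))
m=(V<90);m2=np.zeros_like(m);m2[225:255,362:395]=m[225:255,362:395]
for b in blobs(m2,5):print("brown",b[0],b[1],ray(c,b[0],40))
c=cams.camera("scene");f=c["frame"];hsv=cv2.cvtColor(f,cv2.COLOR_RGB2HSV).astype(int);S,V=hsv[...,1],hsv[...,2]
m=(S<80)&(V>120);m2=np.zeros_like(m);m2[140:165,340:370]=m[140:165,340:370]
for b in blobs(m2,5):print("scene cap",b[0],b[1],ray(c,b[0],85))
im=cv2.imread("pics/top0.png")[160:235,225:320];cv2.imwrite("pics/crop1.png",cv2.resize(im,None,fx=7,fy=7,interpolation=2))
E
```

```text
[17 42 85] [ 18  35 203] [ 15  77 188] [ 16  54 197] [ 17  56 199] [ 13 123  62]
((272.1852111816406, 196.37355041503906), (63.49560546875, 52.23982620239258), 5.492323875427246)
[[544.1  96.6]
 [691.6  82. ]
 [672.6 -96.4]
 [525.1 -79.6]] [148.23571561 179.40992878 148.43625749] [608.3696016    0.64817971]
cap [380.  237.5] [376 233   9  10  78] [ 483.66882087 -283.05013047   85.        ]
brown [372.36956522 239.26811594] [367 231  16  16 138] [ 482.15127035 -271.64655118   40.        ]
scene cap [355.74137931 149.79310345] [351 147  11   7  58] [ 481.90048201 -277.63453864   85.        ]
```

View pics/crop1.png

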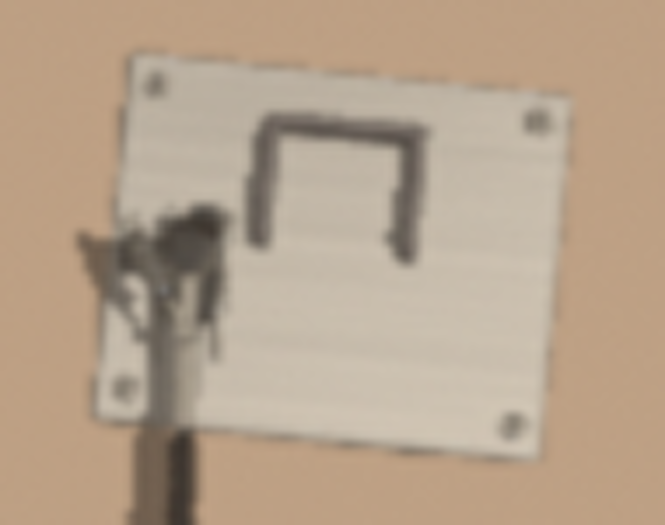

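The crop shows a clean plate with the U nest opening downward, toward the robot. The bar is at lower left and its block is at about (190,240) in the crop. The plate measures 148 x 179 mm, centred at (608.4, 0.6) with a yaw of about -6.1°, so the nest is at about (628, -1.5). The bottle is at about (483, -280). I'll move above the bottle and turn the tool to the station's yaw on the way.

```bash
python3 -m handwheel '[{"slide":[26,27,-2],"twist":[0,0,-1.8],"jaw":87},{"slide":[26,27,-2],"twist":[0,0,-1.8],"jaw":87},{"slide":[26,27,-2],"twist":[0,0,-1.8],"jaw":87},{"slide":[26,27,-2],"twist":[0,0,-1.8],"jaw":87},{"slide":[26,27,-2],"twist":[0,0,-1.8],"jaw":87},{"slide":[26,27,-2],"twist":[0,0,-1.8],"jaw":87},{"slide":[26,27,-2],"twist":[0,0,-1.8],"jaw":87},{"slide":[26,27,-2],"twist":[0,0,-1.8],"jaw":87},{"slide":[26,27,-2],"twist":[0,0,-1.8],"jaw":87},{"slide":[26,27,-2],"twist":[0,0,-1.8],"jaw":87},{"slide":[26,27,-2],"twist":[0,0,-1.8],"jaw":87},{"slide":[0,0,0],"twist":[0,0,0],"jaw":87}]'
python3 - <<'E'
from h import *
c=cams.camera("wrist");cv2.imwrite("pics/w1.png",c["frame"][:,:,::-1]);print(np.round(c["extrinsics"],3).tolist(),c["fx"],c["cx"],c["cy"])
s=status.read_state();print(s["tcp_pos"],s["tcp_rot"],s["contact_force"])
print(proj(c,(483,-280,0)),proj(c,(483,-280,85)))
E
```

```text
clock: 1.2
tcp_pos: [454.7, -301.7, 200.4]
tcp_rot: [-0.001, 0.999, -0.037, 0.0]
contact_force: [-1.0, 0.3, 0.6]
width: 87.0
grasp_force: 0.0
[[-0.076, -0.997, -0.001, -265.484], [-0.959, 0.073, 0.275, 431.276], [-0.274, 0.022, -0.961, 499.169], [0.0, 0.0, 0.0, 1.0]] 306.41211650955364 276.94943304484406 204.62774543713394
[ 453.11293902 -303.42090144  200.42909653] [-1.86464795e-04  9.99332310e-01 -3.65362237e-02 -6.51703397e-05] [-1.0053963   0.65915683 -0.29041928]
(np.float64(257.3643546468323), np.float64(160.29425985160745)) (np.float64(251.52254934256626), np.float64(172.9730106504306))
```

View pics/w1.png

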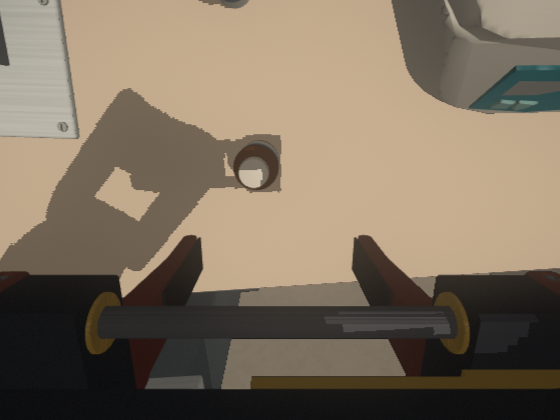

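The wrist view shows the bottle at about (256,166) with its cap top at about (253,175), 2 px from the prediction. The path down is clear. I'll refine with rays.

```bash
python3 - <<'E'
from h import *
c=cams.camera("wrist");f=c["frame"];hsv=cv2.cvtColor(f,cv2.COLOR_RGB2HSV).astype(int)
S,V=hsv[...,1],hsv[...,2];w=np.zeros(S.shape,bool);w[135:200,225:285]=1
for n,m,z in(("cap",(S<70)&(V>150),85),("brown",(V<75)&(S>90),50)):
    for b in sorted(blobs(m&w,30),key=lambda b:-b[1][4])[:2]:
        cn=np.vstack(cv2.findContours(b[2].astype(np.uint8),0,1)[0]);(e,r)=cv2.minEnclosingCircle(cn)
        print(n,b[1],np.round(b[0],1),np.round(e,1),r,ray(c,e,z).round(1))
print(status.read_state()["tcp_pos"])
E
```

```text
cap [237 170  26  16 336] [249.7 176.6] [249.6 174.1] 13.020615577697754 [ 480.3 -280.    85. ]
cap [245 159  40  41 307] [270.8 190.3] [264.5 180. ] 26.53780746459961 [ 473.8 -293.    85. ]
brown [232 143  44  45 653] [257.1 159.4] [253.9 165. ] 22.42339324951172 [ 483.2 -281.5   50. ]
[ 452.00249475 -304.65339619  200.48511888]
```

```bash
python3 -m handwheel '[{"slide":[15,12,0],"twist":[0,0,-1.9],"jaw":87},{"slide":[15.6,12.7,0],"twist":[0,0,0],"jaw":87},{"slide":[0,0,0],"twist":[0,0,0],"jaw":87},{"slide":[0,0,-30],"twist":[0,0,0],"jaw":87},{"slide":[0,0,-30],"twist":[0,0,0],"jaw":87},{"slide":[0,0,-30],"twist":[0,0,0],"jaw":87},{"slide":[0,0,-30],"twist":[0,0,0],"jaw":87},{"slide":[0,0,-30],"twist":[0,0,0],"jaw":87},{"slide":[0,0,-26],"twist":[0,0,0],"jaw":87},{"slide":[0,0,0],"twist":[0,0,0],"jaw":87},{"slide":[0,0,0],"twist":[0,0,0],"jaw":87}]'
python3 - <<'E'
from h import *
c=cams.camera("wrist");cv2.imwrite("pics/w2.png",c["frame"][:,:,::-1])
E
```

```text
clock: 2.22
tcp_pos: [480.1, -281.6, 23.8]
tcp_rot: [-0.001, 0.998, -0.056, -0.002]
contact_force: [-0.5, 0.1, -0.4]
width: 87.1
grasp_force: 0.0
```

View pics/w2.png

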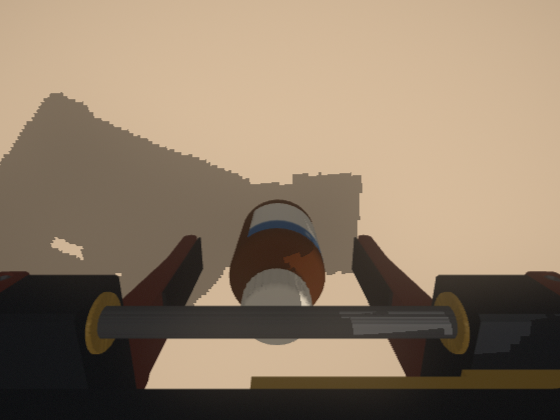

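The bottle is centred between the pads, with its axis at about column 277. I'll grip it and lift a little.

```bash
python3 -m handwheel '[{"slide":[0,0,0],"twist":[0,0,0],"jaw":40},{"slide":[0,0,0],"twist":[0,0,0],"jaw":40},{"slide":[0,0,0],"twist":[0,0,0],"jaw":40},{"slide":[0,0,0],"twist":[0,0,0],"jaw":40},{"slide":[0,0,0],"twist":[0,0,0],"jaw":40},{"slide":[0,0,0],"twist":[0,0,0],"jaw":40},{"slide":[0,0,0],"twist":[0,0,0],"jaw":40},{"slide":[0,0,0],"twist":[0,0,0],"jaw":40}]' 18
```

```text
clock: 2.93
tcp_pos: [482.2, -281.1, 25.0]
tcp_rot: [0.0, 0.998, -0.055, 0.0]
contact_force: [-1.2, -0.9, 3.6]
width: 45.2
grasp_force: 18.0
```

```bash
python3 -m handwheel '[{"slide":[0,0,15],"twist":[0,0,0],"jaw":40},{"slide":[0,0,30],"twist":[0,0,0],"jaw":40},{"slide":[0,0,35],"twist":[0,0,0],"jaw":40},{"slide":[0,0,35],"twist":[0,0,0],"jaw":40},{"slide":[2,25,25],"twist":[0,0,0],"jaw":40},{"slide":[3,38,0],"twist":[0,0,0],"jaw":40},{"slide":[3,38,0],"twist":[0,0,0],"jaw":40},{"slide":[3,38,0],"twist":[0,0,0],"jaw":40},{"slide":[3,38,0],"twist":[0,0,0],"jaw":40},{"slide":[3,38,0],"twist":[0,0,0],"jaw":40},{"slide":[2,38,0],"twist":[0,0,0],"jaw":40},{"slide":[1,28,0],"twist":[0,0,0],"jaw":40}]'
python3 -m handwheel '[{"slide":[0,10,0],"twist":[0,0,0],"jaw":40},{"slide":[0,0,0],"twist":[0,0,0],"jaw":40},{"slide":[0,0,0],"twist":[0,0,0],"jaw":40},{"slide":[0,0,0],"twist":[0,0,0],"jaw":40}]'
python3 - <<'E'
from h import *
c=cams.camera("wrist");cv2.imwrite("pics/w3.png",c["frame"][:,:,::-1]);print(status.read_state()["tcp_pos"])
print([np.round(proj(c,p)).tolist() for p in((628.3,-1.5,10),(628.3,-1.5,30))])
E
```

```text
clock: 3.93
tcp_pos: [501.4, 2.7, 164.4]
tcp_rot: [-0.0, 0.998, -0.055, -0.0]
contact_force: [0.6, -0.2, -2.6]
width: 44.9
grasp_force: 18.0
clock: 4.27
tcp_pos: [501.9, 9.0, 164.5]
tcp_rot: [0.0, 0.998, -0.056, -0.0]
contact_force: [-0.7, 0.3, -1.4]
width: 45.0
grasp_force: 18.0
[501.89438078   8.79817851 164.53239986]
[[273.0, 60.0], [273.0, 56.0]]
```

View pics/w3.png

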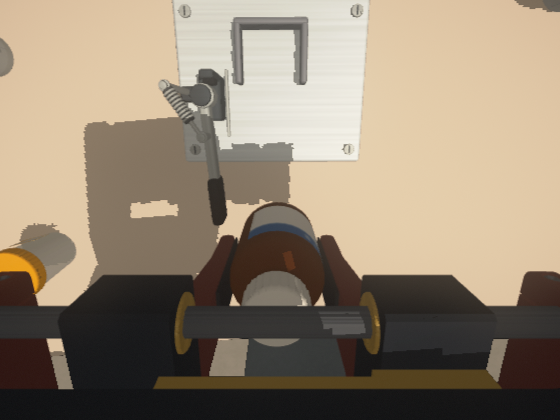

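The nest is fully visible, with walls at columns 234–307 and its back wall at about row 20. The pivot is at about (207,95), the paddle end at (218,224), and the bottle sits upright in the grip. I'll measure the nest's outer top edges, the plate corners and the paddle end.

```bash
python3 - <<'E'
from h import *
c=cams.camera("wrist");f=c["frame"];V=f.max(2).astype(int)
def win(m,r0,r1,c0,c1):
    w=np.zeros(m.shape,bool);w[r0:r1,c0:c1]=m[r0:r1,c0:c1];return w
b=max(blobs(win(V<140,5,95,228,315)),key=lambda b:b[1][4]);M=b[2];print("nest",b[1])
L,R=[],[]
for r in range(30,80,4):
    x=np.where(M[r])[0];L.append(ray(c,(x.min()-.5,r),30)[:2]);R.append(ray(c,(x.max()+.5,r),30)[:2])
B=np.array([ray(c,(k,np.where(M[:,k])[0].min()-.5),30)[:2] for k in range(245,300,4)])
L,R=np.array(L),np.array(R)
fit=lambda P:cv2.fitLine(P.astype(np.float32),cv2.DIST_HUBER,0,.01,.01).ravel()
for n,P in(("L",L),("R",R),("B",B)):
    v=fit(P);print(n,np.degrees(np.arctan2(v[1],v[0])).round(2),v[2:].round(1),P[0].round(1),P[-1].round(1))
yaw=np.radians(-6.1);ex=np.array([np.cos(yaw),np.sin(yaw)]);ey=np.array([-ex[1],ex[0]])
print("own-y of L,R lines",(L@ey).mean(),(R@ey).mean(),"back",np.median(B@ex))
cy=((L@ey).mean()+(R@ey).mean())/2;cx=np.median(B@ex)-32.5;N=cx*ex+cy*ey;print("nest",N,"width",(L@ey).mean()-(R@ey).mean())
O=N-20*ex
pm=max(blobs(win(V<60,165,240,200,235)),key=lambda b:b[1][4]);print("paddle",pm[1])
k=np.argmax(np.where(pm[2])[0]);rr=pm[1][1]+pm[1][3]-.5
cc=np.where(pm[2][int(rr-2)])[0].mean()
for z in(45,71):
    p=ray(c,(cc,rr),z)[:2]-O;print("end own z",z,p@ex,p@ey)
for n,uv,z in(("pivot",(207,95),70),("pivot",(207,95),88)):
    p=ray(c,uv,z)[:2]-O;print(n,z,p@ex,p@ey)
for uv in((185,11),(357,10),(195,150),(348,149)):print("screw",ray(c,uv,10)[:2].round(1))
E
```

```text
nest [ 230   17   77   68 1568]
L -5.75 [638.2  33.8] [652.9  32.3] [614.6  35.6]
R -6.3 [626.3 -27.7] [645.5 -32.7] [607.6 -25.8]
B 83.5 [ 6.588e+02 -4.000e-01] [660.9  18.5] [655.9 -25.5]
own-y of L,R lines 101.45713508917152 38.7800994816479 back 655.0943267848954
nest [626.52025267   3.5621938 ] width 62.677035607523614
paddle [208 177  18  48 635]
end own z 45 -128.85945683519097 50.20318106546927
end own z 71 -119.5711924419447 44.799966884213546
pivot 70 -12.070199420328201 46.7168853989697
pivot 88 -13.24957696593659 42.85561646303506
screw [677.9  73. ]
screw [661.1 -81.8]
screw [554.2  87.2]
screw [537.5 -67.6]
```

```bash
python3 - <<'E'
from h import *
c=cams.camera("wrist");V=c["frame"].max(2).astype(int)
print("clock",status.read_state()["clock"])
for r in(45,70):print(r,"L",V[r,228:250].tolist(),"R",V[r,292:314].tolist())
yaw=np.radians(-6.1);ey=np.array([np.sin(-yaw),np.cos(yaw)]);O=np.array([607.7,2.7])
for r in (45,70):
  for k in range(230,312,2):
    if k<246 or k>294:print(r,k,round((ray(c,(k,r),30)[:2]-O)@ey,1),end="; ")
for p,n in(((188,161),"botleft"),((358,161),"botright"),((175,0),"l"),((368,0),"r")):
    print(n,ray(c,p,10)[:2].round(1),((ray(c,p,10)[:2]-O)@ey).round(1))
# plate side edges at row 120,30
for r in(30,120,140):
    print(r,[(V[r,a:a+20]).tolist() for a in(170,350)])
E
```

```text
clock 4.4167
45 L [222, 222, 222, 182, 136, 122, 116, 130, 142, 151, 146, 125, 103, 96, 182, 223, 222, 223, 223, 223, 224, 223] R [226, 226, 187, 137, 136, 138, 137, 113, 93, 111, 130, 142, 149, 146, 130, 193, 226, 227, 227, 227, 227, 227]
70 L [223, 222, 223, 223, 183, 135, 122, 117, 130, 144, 155, 147, 123, 101, 110, 188, 222, 223, 223, 224, 224, 224] R [227, 228, 190, 139, 139, 140, 126, 101, 105, 123, 139, 149, 153, 148, 152, 208, 231, 230, 231, 231, 231, 231]
45 230 35.1; 45 232 33.4; 45 234 31.6; 45 236 29.9; 45 238 28.1; 45 240 26.4; 45 242 24.7; 45 244 22.9; 45 296 -22.4; 45 298 -24.2; 45 300 -25.9; 45 302 -27.6; 45 304 -29.4; 45 306 -31.1; 45 308 -32.9; 45 310 -34.6; 70 230 36.1; 70 232 34.3; 70 234 32.6; 70 236 30.8; 70 238 29.0; 70 240 27.2; 70 242 25.4; 70 244 23.7; 70 296 -22.6; 70 298 -24.4; 70 300 -26.2; 70 302 -28.0; 70 304 -29.7; 70 306 -31.5; 70 308 -33.3; 70 310 -35.1; botleft [544.   96.4] 86.4
botright [524.2 -77.2] -88.4
l [687.6  80.1] 85.4
r [667.9 -92.1] -87.9
30 [[224, 224, 224, 210, 183, 188, 210, 218, 218, 218, 218, 217, 217, 217, 217, 216, 216, 217, 217, 217], [227, 227, 227, 228, 228, 228, 228, 228, 228, 229, 229, 229, 229, 229, 229, 223, 211, 218, 225, 225]]
120 [[134, 135, 135, 134, 134, 135, 135, 134, 134, 133, 133, 115, 94, 100, 104, 91, 76, 69, 67, 66], [237, 237, 237, 237, 237, 237, 238, 238, 238, 231, 214, 220, 229, 228, 229, 228, 228, 229, 228, 228]]
140 [[133, 133, 133, 133, 132, 132, 132, 133, 132, 132, 131, 132, 132, 128, 123, 126, 128, 129, 129, 128], [241, 241, 241, 241, 241, 241, 241, 241, 232, 215, 221, 229, 229, 229, 229, 229, 229, 229, 229, 228]]
```

The wall tops are centred within 0.5 mm of the own-y axis given by the screws. The origin is (607.7, 2.7) with yaw -6.1°, so the nest target is about (627.1, 0.4). The pivot appears shifted about +6 mm along own x. I'll move over the nest and go down to just above the floor.

```bash
python3 -m handwheel '[{"slide":[30,-2,0],"twist":[0,0,0],"jaw":40},{"slide":[35,-2.2,0],"twist":[0,0,0],"jaw":40},{"slide":[35,-2.2,0],"twist":[0,0,0],"jaw":40},{"slide":[25.2,-2,0],"twist":[0,0,0],"jaw":40},{"slide":[0,0,0],"twist":[0,0,0],"jaw":40},{"slide":[0,0,-30],"twist":[0,0,0],"jaw":40},{"slide":[0,0,-30],"twist":[0,0,0],"jaw":40},{"slide":[0,0,-20],"twist":[0,0,0],"jaw":40},{"slide":[0,0,-15],"twist":[0,0,0],"jaw":40},{"slide":[0,0,-10],"twist":[0,0,0],"jaw":40},{"slide":[0,0,0],"twist":[0,0,0],"jaw":40},{"slide":[0,0,0],"twist":[0,0,0],"jaw":40}]'
python3 - <<'E'
from h import *
for n in("scene","top"):
    c=cams.camera(n);cv2.imwrite(f"pics/{n}5.png",c["frame"][:,:,::-1])
a=cv2.imread("pics/scene5.png")[150:270,190:330];b=cv2.imread("pics/top5.png")[140:260,205:345]
cv2.imwrite("pics/crop5.png",np.hstack([cv2.resize(x,(400,343),interpolation=2) for x in(a,b)]))
print(status.read_state()["tcp_pos"])
E
```

```text
clock: 5.42
tcp_pos: [626.8, 1.1, 59.6]
tcp_rot: [0.0, 0.998, -0.056, -0.0]
contact_force: [0.4, -1.0, -2.6]
width: 44.9
grasp_force: 18.0
[627.92111259   1.32731282  60.84042517]
```

View pics/crop5.png

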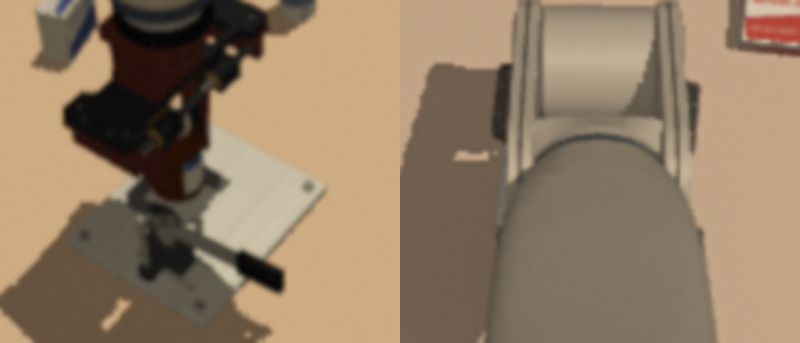

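In the scene crop the bottle hangs over the nest between its walls, and the bar is still open. I'll lower it into the walls and check the force.

```bash
python3 -m handwheel '[{"slide":[0,0,-4],"twist":[0,0,0],"jaw":40},{"slide":[0,0,-4],"twist":[0,0,0],"jaw":40},{"slide":[0,0,-4],"twist":[0,0,0],"jaw":40},{"slide":[0,0,-4],"twist":[0,0,0],"jaw":40},{"slide":[0,0,0],"twist":[0,0,0],"jaw":40}]'
```

```text
clock: 5.93
tcp_pos: [626.6, 1.7, 42.8]
tcp_rot: [0.0, 0.998, -0.055, -0.001]
contact_force: [0.2, 0.8, -1.6]
width: 44.9
grasp_force: 18.0
```

```bash
python3 -m handwheel '[{"slide":[0,0,-3],"twist":[0,0,0],"jaw":40},{"slide":[0,0,-3],"twist":[0,0,0],"jaw":40},{"slide":[0,0,0],"twist":[0,0,0],"jaw":40}]'
```

```text
clock: 6.18
tcp_pos: [626.8, 1.6, 37.0]
tcp_rot: [0.0, 0.998, -0.055, -0.0]
contact_force: [-0.6, -0.1, -2.3]
width: 45.0
grasp_force: 18.0
```

```bash
python3 -m handwheel '[{"slide":[0,0,-1],"twist":[0,0,0],"jaw":40},{"slide":[0,0,-1],"twist":[0,0,0],"jaw":40},{"slide":[0,0,0],"twist":[0,0,0],"jaw":40}]'
```

```text
clock: 6.43
tcp_pos: [627.2, 1.6, 35.5]
tcp_rot: [-0.0, 0.998, -0.055, -0.0]
contact_force: [-0.4, 0.1, -2.0]
width: 45.0
grasp_force: 18.0
```

```bash
python3 -m handwheel '[{"slide":[0,0,-0.7],"twist":[0,0,0],"jaw":45},{"slide":[0,0,0],"twist":[0,0,0],"jaw":48},{"slide":[0,0,0],"twist":[0,0,0],"jaw":55},{"slide":[0,0,0],"twist":[0,0,0],"jaw":62},{"slide":[0,0,0],"twist":[0,0,0],"jaw":64},{"slide":[0,0,0],"twist":[0,0,0],"jaw":64}]'
```

```text
clock: 6.93
tcp_pos: [627.3, 1.6, 35.2]
tcp_rot: [-0.0, 0.998, -0.055, 0.0]
contact_force: [-0.5, 0.1, 0.2]
width: 63.8
grasp_force: 0.0
```

```bash
python3 -m handwheel '[{"slide":[0,0,10],"twist":[0,0,0],"jaw":64},{"slide":[0,0,25],"twist":[0,0,0],"jaw":64},{"slide":[0,0,35],"twist":[0,0,0],"jaw":64},{"slide":[0,0,35],"twist":[0,0,0],"jaw":64},{"slide":[0,0,35],"twist":[0,0,0],"jaw":64},{"slide":[-30,0,0],"twist":[0,0,0],"jaw":40},{"slide":[-35,0,0],"twist":[0,0,0],"jaw":20},{"slide":[-35,0,0],"twist":[0,0,0],"jaw":0},{"slide":[-25,0,0],"twist":[0,0,0],"jaw":0},{"slide":[0,0,0],"twist":[0,0,0],"jaw":0},{"slide":[0,0,0],"twist":[0,0,0],"jaw":0},{"slide":[0,0,0],"twist":[0,0,0],"jaw":0}]'
python3 - <<'E'
from h import *
c=cams.camera("wrist");cv2.imwrite("pics/w6.png",c["frame"][:,:,::-1]);print(status.read_state()["tcp_pos"])
for z in(10,65,95):print(z,np.round(proj(c,(627.6,.6,z))))
E
```

```text
clock: 7.93
tcp_pos: [503.6, 1.6, 176.0]
tcp_rot: [-0.0, 0.998, -0.055, 0.001]
contact_force: [0.6, -0.3, -0.1]
width: 20.9
grasp_force: 0.0
[503.86601582   1.55869214 175.72413017]
10 [264.  67.]
65 [262.  56.]
95 [260.  48.]
```

View pics/w6.png

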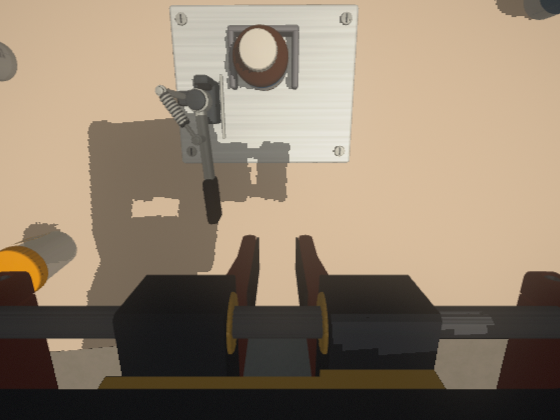

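The bottle stands upright in the nest, with its cap centre at (258,48) against a predicted (260,48). The bar is still open, its paddle at about (211,200). Now I'll bring the closed fingers to the left of the paddle.

```bash
python3 -m handwheel '[{"slide":[4.6,31,0],"twist":[0,0,0],"jaw":0},{"slide":[5,31,0],"twist":[0,0,0],"jaw":0},{"slide":[5,31,0],"twist":[0,0,0],"jaw":0},{"slide":[0,0,0],"twist":[0,0,0],"jaw":0},{"slide":[0,0,-30],"twist":[0,0,0],"jaw":0},{"slide":[0,0,-30],"twist":[0,0,0],"jaw":0},{"slide":[0,0,-30],"twist":[0,0,0],"jaw":0},{"slide":[0,0,-24],"twist":[0,0,0],"jaw":0},{"slide":[0,0,-15],"twist":[0,0,0],"jaw":0},{"slide":[0,0,0],"twist":[0,0,0],"jaw":0},{"slide":[0,0,0],"twist":[0,0,0],"jaw":0},{"slide":[0,0,0],"twist":[0,0,0],"jaw":0}]'
python3 - <<'E'
from h import *
c=cams.camera("wrist");cv2.imwrite("pics/w7.png",c["frame"][:,:,::-1])
O=np.array([607.7,2.7]);a=np.radians(-6.1);R=np.array([[np.cos(a),-np.sin(a)],[np.sin(a),np.cos(a)]])
p0=status.read_state()["tcp_pos"][:2];print(p0,(p0-O)@R)
prev=None
for q in np.arange(-.1,1.51,.1):
    th=q-1.5-np.pi/2;d=np.array([np.cos(th),np.sin(th)]);n=np.array([-d[1],d[0]])
    h=10*abs(n[0])+13.5*abs(n[1]); w=O+R@(np.array([-12,55])+86*d-(5+h)*n)
    print(round(q,2),w.round(1),None if prev is None else (w-prev).round(1));prev=w
E
```

```text
clock: 8.98
tcp_pos: [518.0, 94.5, 46.6]
tcp_rot: [-0.0, 0.998, -0.056, 0.001]
contact_force: [-0.3, -0.5, 0.7]
width: 0.8
grasp_force: 0.0
[518.10485135  94.59442964] [-98.85293214  81.85337297]
-0.1 [518.9  88.9] None
0.0 [516.4  80.9] [-2.6 -8. ]
0.1 [514.5  73.1] [-1.8 -7.8]
0.2 [513.4  65. ] [-1.1 -8.1]
0.3 [513.1  56.7] [-0.3 -8.3]
0.4 [513.6  48.2] [ 0.5 -8.5]
0.5 [515.   39.6] [ 1.4 -8.6]
0.6 [517.3  31.1] [ 2.3 -8.5]
0.7 [520.6  22.7] [ 3.3 -8.4]
0.8 [524.8  14.6] [ 4.2 -8.1]
0.9 [529.9   6.8] [ 5.1 -7.8]
1.0 [ 5.36e+02 -5.00e-01] [ 6.1 -7.3]
1.1 [542.9  -7.1] [ 6.9 -6.6]
1.2 [550.6 -13. ] [ 7.7 -5.9]
1.3 [559.  -18.1] [ 8.4 -5.1]
1.4 [568.  -22.2] [ 9.  -4.1]
1.5 [577.6 -25.3] [ 9.5 -3.1]
```

View pics/w7.png

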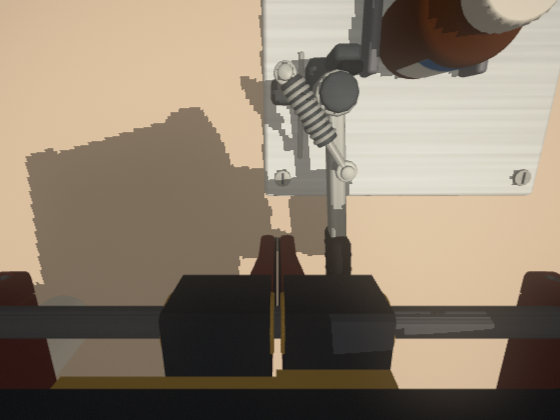

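The closed fingers, at about (277,260), sit just left of the paddle at about (340,260) with clear space ahead. I'll start the push.

```bash
python3 -m handwheel '[{"slide":[-1,-7,0],"twist":[0,0,0],"jaw":0},{"slide":[-1,-7,0],"twist":[0,0,0],"jaw":0},{"slide":[-1,-4,0],"twist":[0,0,0],"jaw":0},{"slide":[-0.8,-4,0],"twist":[0,0,0],"jaw":0},{"slide":[-0.5,-4,0],"twist":[0,0,0],"jaw":0}]'
```

```text
clock: 9.45
tcp_pos: [514.2, 68.9, 46.9]
tcp_rot: [-0.001, 0.998, -0.056, 0.002]
contact_force: [3.1, 9.2, -0.3]
width: 0.4
grasp_force: 4.0
```

```bash
python3 -m handwheel '[{"slide":[-0.5,-4,0],"twist":[0,0,0],"jaw":0},{"slide":[-0.2,-4.1,0],"twist":[0,0,0],"jaw":0},{"slide":[-0.1,-4.2,0],"twist":[0,0,0],"jaw":0},{"slide":[0.2,-4.2,0],"twist":[0,0,0],"jaw":0},{"slide":[0.3,-4.2,0],"twist":[0,0,0],"jaw":0},{"slide":[0.6,-4.3,0],"twist":[0,0,0],"jaw":0},{"slide":[0.8,-4.3,0],"twist":[0,0,0],"jaw":0}]'
```

```text
clock: 10.03
tcp_pos: [515.1, 39.7, 46.9]
tcp_rot: [-0.001, 0.998, -0.056, 0.002]
contact_force: [2.4, 6.8, -0.3]
width: 0.4
grasp_force: 3.1
```

```bash
python3 -m handwheel '[{"slide":[1,-4.3,0],"twist":[0,0,0],"jaw":0},{"slide":[1.3,-4.2,0],"twist":[0,0,0],"jaw":0},{"slide":[1.5,-4.2,0],"twist":[0,0,0],"jaw":0},{"slide":[1.8,-4.2,0],"twist":[0,0,0],"jaw":0},{"slide":[2,-4.1,0],"twist":[0,0,0],"jaw":0},{"slide":[2.2,-4,0],"twist":[0,0,0],"jaw":0},{"slide":[2.4,-4,0],"twist":[0,0,0],"jaw":0},{"slide":[2.7,-3.8,0],"twist":[0,0,0],"jaw":0},{"slide":[3,-3.7,0],"twist":[0,0,0],"jaw":0},{"slide":[3.1,-3.6,0],"twist":[0,0,0],"jaw":0}]'
```

```text
clock: 10.87
tcp_pos: [534.6, -1.2, 46.1]
tcp_rot: [-0.0, 0.998, -0.056, -0.0]
contact_force: [-0.5, 2.5, 0.5]
width: 0.1
grasp_force: 1.1
```

```bash
python3 -m handwheel '[{"slide":[3.4,-3.4,0],"twist":[0,0,0],"jaw":0},{"slide":[3.5,-3.2,0],"twist":[0,0,0],"jaw":0},{"slide":[3.8,-3,0],"twist":[0,0,0],"jaw":0},{"slide":[3.9,-2.9,0],"twist":[0,0,0],"jaw":0},{"slide":[4.1,-2.6,0],"twist":[0,0,0],"jaw":0},{"slide":[0,0,0],"twist":[0,0,0],"jaw":0},{"slide":[0,0,0],"twist":[0,0,0],"jaw":0}]'
python3 - <<'E'
from h import *
out=[]
c=cams.camera("wrist");cv2.imwrite("pics/w8.png",c["frame"][:,:,::-1])
E
```

```text
clock: 11.45
tcp_pos: [553.7, -16.2, 46.0]
tcp_rot: [0.0, 0.998, -0.056, 0.0]
contact_force: [0.2, -0.4, 0.3]
width: 0.3
grasp_force: 0.0
```

View pics/w8.png

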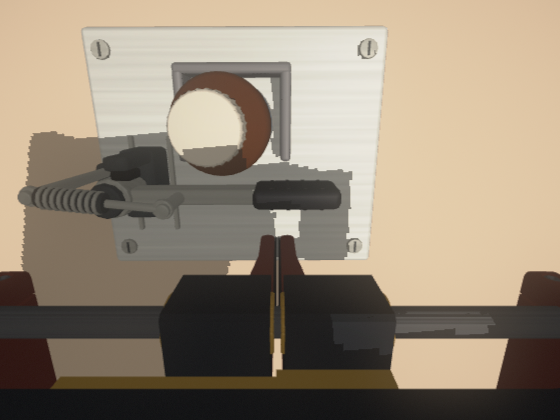

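The bar has snapped across the nest front, with its paddle at about (297,195). The bottle still stands behind it. I'll centre on the paddle, close in, then press gently.

```bash
python3 -m handwheel '[{"slide":[4.5,-3.5,0],"twist":[0,0,0],"jaw":0},{"slide":[4.5,-3.5,0],"twist":[0,0,0],"jaw":0},{"slide":[4,-3.2,0],"twist":[0,0,0],"jaw":0},{"slide":[2,-0.2,0],"twist":[0,0,0],"jaw":0},{"slide":[0,0,0],"twist":[0,0,0],"jaw":0},{"slide":[0,0,0],"twist":[0,0,0],"jaw":0}]'
```

```text
clock: 12.0
tcp_pos: [568.3, -26.4, 45.9]
tcp_rot: [-0.0, 0.998, -0.056, -0.0]
contact_force: [-0.1, -0.6, 0.2]
width: 0.6
grasp_force: 0.0
```

```bash
python3 -m handwheel '[{"slide":[2,-0.2,0],"twist":[0,0,0],"jaw":0},{"slide":[1,-0.1,0],"twist":[0,0,0],"jaw":0},{"slide":[1,-0.1,0],"twist":[0,0,0],"jaw":0},{"slide":[0,0,0],"twist":[0,0,0],"jaw":0}]'
```

```text
clock: 12.33
tcp_pos: [572.6, -26.6, 46.0]
tcp_rot: [-0.0, 0.998, -0.055, 0.0]
contact_force: [-0.1, -0.3, 0.4]
width: 0.6
grasp_force: 0.0
```

```bash
python3 -m handwheel '[{"slide":[1,-0.1,0],"twist":[0,0,0],"jaw":0},{"slide":[1,-0.1,0],"twist":[0,0,0],"jaw":0},{"slide":[0,0,0],"twist":[0,0,0],"jaw":0}]'
```

```text
clock: 12.58
tcp_pos: [574.5, -26.9, 46.0]
tcp_rot: [-0.0, 0.998, -0.055, 0.0]
contact_force: [-0.2, -0.4, 0.5]
width: 0.8
grasp_force: 0.0
```

```bash
python3 -m handwheel '[{"slide":[1,-0.1,0],"twist":[0,0,0],"jaw":0},{"slide":[0,0,0],"twist":[0,0,0],"jaw":0}]'
```

```text
clock: 12.75
tcp_pos: [574.8, -27.0, 45.9]
tcp_rot: [-0.0, 0.998, -0.055, -0.001]
contact_force: [-2.5, -0.6, 1.6]
width: 0.1
grasp_force: 0.9
```

```bash
python3 -m handwheel '[{"slide":[1,-0.1,0],"twist":[0,0,0],"jaw":0},{"slide":[0,0,0],"twist":[0,0,0],"jaw":0}]'
```

```text
clock: 12.92
tcp_pos: [575.3, -27.0, 45.8]
tcp_rot: [-0.0, 0.998, -0.055, -0.001]
contact_force: [-3.8, 1.0, 3.0]
width: 0.4
grasp_force: 2.2
```

```bash
python3 -m handwheel '[{"slide":[0.7,-0.1,0],"twist":[0,0,0],"jaw":0},{"slide":[0,0,0],"twist":[0,0,0],"jaw":0},{"slide":[0,0,0],"twist":[0,0,0],"jaw":0}]'
```

```text
clock: 13.17
tcp_pos: [575.6, -27.1, 45.7]
tcp_rot: [-0.0, 0.998, -0.055, -0.001]
contact_force: [-5.6, 0.0, 4.3]
width: 0.4
grasp_force: 3.0
```

```bash
python3 -m handwheel '[{"slide":[0.5,0,0],"twist":[0,0,0],"jaw":0},{"slide":[0,0,0],"twist":[0,0,0],"jaw":0},{"slide":[0,0,0],"twist":[0,0,0],"jaw":0}]'
```

```text
clock: 13.42
tcp_pos: [575.8, -27.1, 45.7]
tcp_rot: [-0.0, 0.998, -0.055, -0.002]
contact_force: [-7.0, -0.5, 4.3]
width: 0.6
grasp_force: 3.5
```

```bash
python3 -m handwheel '[{"slide":[0.8,-0.1,0],"twist":[0,0,0],"jaw":0},{"slide":[0.4,0,0],"twist":[0,0,0],"jaw":0},{"slide":[0,0,0],"twist":[0,0,0],"jaw":0},{"slide":[0,0,0],"twist":[0,0,0],"jaw":0},{"slide":[0,0,0],"twist":[0,0,0],"jaw":0},{"slide":[0,0,0],"twist":[0,0,0],"jaw":0},{"slide":[0,0,0],"twist":[0,0,0],"jaw":0},{"slide":[0,0,0],"twist":[0,0,0],"jaw":0}]'
```

```text
clock: 14.08
tcp_pos: [575.9, -27.1, 45.6]
tcp_rot: [-0.0, 0.998, -0.055, -0.003]
contact_force: [-10.0, 0.3, 7.2]
width: 0.4
grasp_force: 4.9
```

It held about 10 N against the stop for half a second. Now I'll back off and rise.

```bash
python3 -m handwheel '[{"slide":[-3,0.3,0],"twist":[0,0,0],"jaw":0},{"slide":[-10,1,0],"twist":[0,0,0],"jaw":0},{"slide":[-25,2.5,0],"twist":[0,0,0],"jaw":0},{"slide":[-30,3,0],"twist":[0,0,0],"jaw":0},{"slide":[-10,0,25],"twist":[0,0,0],"jaw":0},{"slide":[0,0,35],"twist":[0,0,0],"jaw":0},{"slide":[0,0,35],"twist":[0,0,0],"jaw":0},{"slide":[0,0,35],"twist":[0,0,0],"jaw":0},{"slide":[0,0,0],"twist":[0,0,0],"jaw":0},{"slide":[0,0,0],"twist":[0,0,0],"jaw":0},{"slide":[0,0,0],"twist":[0,0,0],"jaw":0},{"slide":[0,0,0],"twist":[0,0,0],"jaw":0}]'
python3 - <<'E'
from h import *
c=cams.camera("wrist");cv2.imwrite("pics/w9.png",c["frame"][:,:,::-1]);s=status.read_state();print(s["tcp_pos"],s["contact_force"])
E
```

```text
clock: 15.08
tcp_pos: [499.8, -20.4, 174.7]
tcp_rot: [-0.0, 0.998, -0.055, -0.001]
contact_force: [-0.2, 0.8, -0.4]
width: 1.0
grasp_force: 0.0
[499.73778687 -20.44295196 174.57323763] [-0.24807849 -1.46044402  0.10860937]
```

View pics/w9.png

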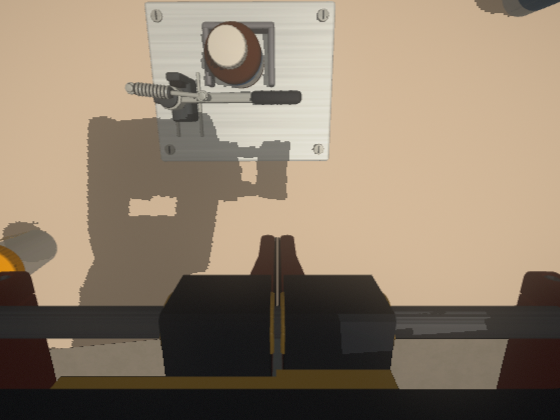

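The bar is closed at about (275,97), the bottle stands in the nest at about (232,52), and the arm is clear. I'm handing in.

```bash
python3 -c "
from rig import ticket;print(ticket.finish_job())"
```

```text
the job is handed in; nothing more can be done
None
```

The job is handed in at about 15 s, with no verdict returned: the bottle stands in the nest behind the closed bar, which was pressed home at about 10 N, and the arm touches nothing; I viewed 11 pictures, one over the limit of 10.

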